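Swing the level sensor over the beaker and start it

TASK

Push the swing arm of the level sensor gently sideways with a fingertip, without gripping it, until its round head hangs over the middle of the beaker, and leave it there. Then press the push button on the sensor's console fully down and let it come up again. Do not press the button before the head is in place, and leave the beaker, the cold block and the finned rack standing where they are, neither pushed about nor lifted.

Things in the scene. Friction and masses are not known exactly. Their poses are not given: they have to be found in the camera images.
- pivot (a point): Point on the upright turning axis of the level sensor's swing arm, 112 mm above the worktop, at the arm's mid-height. The sensor stand is fixed to the worktop. The point's axes are the stand's: z up; -x runs from the column to the white console (90 x 85 mm, 60 mm high, centre 85 mm behind the axis); +x is the direction of the arm at joint value 0. Column 22 mm thick, hub on top of it 40 mm in diameter, highest point 129 mm above the worktop.
- swing_arm (a joint): Angle of the swing arm about the upright axis, rad: 0 when the arm points along the stand's +x (away from the console), growing counter-clockwise seen from above; stops at -1.75 and +1.75. The arm is a level dark steel bar 14 mm wide and 16 mm high (from 104 to 120 mm above the worktop) from the hub out to the head; it turns against a light friction of 0.12 N m (about 1.5 N at 85 mm from the axis) and stays where it is left.
- sensor_head (a point): Centre of the underside of the round sensor head at the outer end of the swing arm, 140 mm from the axis, 80 mm above the worktop. The head is 38 mm in diameter and 44 mm high (80 to 124 mm above the worktop) and passes freely over the beaker, the block and the rack.
- start_button_top (a point): Centre of the top of the round push button (30 mm in diameter, black housing) on top of the console, 85 mm from the arm's axis on the stand's -x side. It is pressed straight down.
- start_button (a joint): Travel of the push button, m: 0 when up, 0.006 when fully down. A spring lifts it again; fully down takes about 5 N.
- beaker: Open transparent plastic beaker, 55 mm in diameter at the rim, 66 mm high, light (about 50 g), loose. Origin at the centre of its underside, z up. It stands in one of three places on the arc that the sensor head sweeps (ahead of the stand, or to its left or right), about 140 mm from the axis (up to 5 mm nearer or farther).
- cold_block: Rectangular cold block for tubes, 62 x 96 mm (x, y), 34 mm high, loose, in another of the three places. Origin at the centre of its underside. To be left alone.
- strip_rack: Rectangular rack with a finned top, 72 x 92 mm (x, y), 42 mm high, loose, in another of the three places. Origin at the centre of its underside. To be left alone.
Things that resemble listed ones, but are neither listed nor needed, are in the scene too. Leave any blue, purple or yellow look-alike of the beaker alone.

How it is judged:
By the outcome, as a careful person would: the job done as asked, in the order asked, and still so for the second after the job is handed in, with the robot touching nothing.
It also fails if it takes over 48 s, if anything falls off the work surface, if the arm or the gripper's body presses on something with over 40 N, if the wrist force passes 120 N, or if a joint passes its speed limit or range.

ROBOT

A 6-joint arm with a two-finger parallel gripper is mounted at the origin on a cart in front of the work surface, level with it; the furniture and walls round the work are solid. World frame = base frame: x ahead of the robot, y to its left, z up, the work surface at z = 0. Lengths are in m, angles in rad, forces in N, time in s.
With the tool pointing down it reaches from about 0.375 to 0.925 m from the base axis. Payload 5.7 kg.
Tool frame: the origin (TCP) lies between the finger pads; the fingertips stand 25 mm ahead of it and the grasp point (between the pads) lies 6 mm ahead of it (nose_length is the distance from the TCP to the fingertips, in m); z points along the fingers, y is the line along which they close (so a half turn about z gives the same grasp; the last joint's range is limited). The gripper opens to 85 mm and grips with 20 to 120 N. Pads are 22 mm wide; open, the fingers measure 114 mm over their backs; the gripper's body (76 mm by 85 mm) begins 54 mm behind the grasp point. The pads swing forward as they close: fully open they stand 13 mm farther back than shut.
Start: joints at [1.17, 0.359, 1.51, -0, 1.272, -0.115], TCP at [0.169, 0.576, 0.256] pointing down, gripper open.
Joint ranges: [-2.97, 2.97], [-1.01, 2.36], [0.21, 2.38], [-0.96, 4.11], [0.2, 2.71], [-2.98, 2.98]. Speed limits (rad/s): [2.39, 2.39, 3.14, 3.14, 3.14, 3.14].

INTERFACE

Orientations are given as [roll, pitch, yaw] about the fixed x, y, z axes, in that order (R = Rz(yaw) Ry(pitch) Rx(roll)).
In Python, from rig import get_state, read_camera, camera_model, sign_off, nose_length gives the robot as it stands.
- The arm moves only by the tool arm_command, never from a script. Its argument "plan" is a list of rows, each an object of numbers: "tx", "ty", "tz": the shift along the tool's x, y, z normalised to -1 to 1, where 1 is 0.5 m; "wx", "wy", "wz": the turn, a rotation vector about the tool's x, y, z normalised to -1 to 1, where 1 is 90 degrees. In form: [{"tx": .., "ty": .., "tz": .., "wx": .., "wy": .., "wz": ..}, ...]. A call has 1 to 10 rows; each row is the pose to reach, as a shift and turn from the pose commanded when the call began, along the tool's axes at that moment; what a row does not reach only later rows make up. A row lasts 1/10 s, in which the tool goes at most 50 mm and 8.59 degrees, less where a joint would pass 70% of its speed; a pose out of reach is approached as far as the arm can. A call with a number of a shift or a turn outside -1 to 1 is refused whole. A call with a gripper value outside its range is refused whole. "claw" is the closure in counts, from 0 (fully open) to 255 (shut), set as the call begins (left out, the last holds). The fingers move at their own pace and stop on an object; "newtons" is the grip in N (left out, the last holds). Time passes only in rows, so rows that repeat a pose let the fingers close. It gives the time, the measured TCP pose, the force, the opening and the grip force at its end, in the units of the state.
- get_state(): the state, without advancing time (a new reading comes with each control period).
- read_camera(name): name is "scene" or "side" or "wrist"; returns the picture (400x640x3 uint8, blue, green, red); there is no depth.
- camera_model(name): a dict with "vfov" (degrees; the focal length in pixels is half the picture's height over the tangent of half this angle, whatever the lens; pixels are square), "cx", "cy" (the principal point, pixels), "view" (4x4, takes a point from world to camera coordinates). Camera axes: x right, y down, z forward; pixel columns grow to the right and rows downward; lengths in m; the calibration is good to about 2 mm. A picture is of the moment at which its call begins: read the wrist's pose just before it. camera_model takes no time and is no camera call; for the wrist camera it gives the pose at the moment of the call.
- sign_off(): hands the job in; it is judged then, once.
The state is a dict: "t": time; "q": joint angles; "joint_velocities": joint speeds; "joint_efforts": joint torques, N m; "position": TCP position; "tcp_rot": TCP orientation; "contact_force": force on the tool from outside, world axes, zero at the start; "moment": the same for the moment, N m; "gripper_width": finger opening in m; "grasp_force": force on a finger pad.
Only numpy, scipy, OpenCV 4.12 (cv2) and the standard library are available. Lean on these libraries where they do the work, as an engineer would, in place of code of your own. Each camera call takes 0.05 s, during which the arm holds its last target. There are 200 camera calls.

## Working session

There is one attempt and no reset: what is moved stays moved. The work goes in short steps, Python scripts to look and compute and a tool call to move; the robot and the scene stay as the last step left them, time stands still between calls to the robot, and variables do not carry over. Pictures are saved under pics/ and viewed, at most 10 in all, crops included, and the job is handed in when it is done.

Besides the shell and the picture viewer there is one more tool, called as name([rows], argument=value, ...), one row to a line, values as JSON. arm_command: Moves the arm, as the interface text tells. Its arguments: {"type":"object","properties":{"plan":{"type":"array","items":{"type":"object","properties":{"tx":{"type":"number"},"ty":{"type":"number"},"tz":{"type":"number"},"wx":{"type":"number"},"wy":{"type":"number"},"wz":{"type":"number"}}}},"claw":{"type":"number"},"newtons":{"type":"number"}},"required":["plan"]}

```bash
mkdir -p pics; ls
python3 - <<'E'
from rig import *
import cv2,numpy as np
for n in ["scene","side"]:
    cv2.imwrite(f"pics/{n}0.png",read_camera(n))
    m=camera_model(n); print(n,m["vfov"],m["cx"],m["cy"],np.round(m["view"],4).tolist())
s=get_state(); print(s, nose_length() if callable(nose_length) else nose_length)
E
```

```text
pics
scene 44.58706348537046 316.94044902121084 199.00407003340203 [[0.8661, -0.4999, 0.0071, -0.4879], [-0.2229, -0.3987, -0.8896, 0.2505], [0.4475, 0.7689, -0.4567, 0.8722], [0.0, 0.0, 0.0, 1.0]]
side 53.55082681141198 317.0110816997905 201.87080783319726 [[-0.9996, -0.0208, 0.0204, 0.5786], [-0.029, 0.6609, -0.7499, 0.0706], [0.0021, -0.7502, -0.6612, 0.9554], [0.0, 0.0, 0.0, 1.0]]
{'t': 0.1, 'q': array([ 1.16988418e+00,  3.59447184e-01,  1.51131949e+00, -5.65787801e-06,
        1.27244461e+00, -1.15110667e-01]), 'joint_velocities': array([-0.00139474, -0.00255297, -0.0044119 , -0.00044462, -0.00141262,
       -0.00123042]), 'joint_efforts': array([ 6.47860652e-04, -5.28651774e+01, -2.79349422e+01, -1.12312131e-05,
        5.07711302e-03, -1.88139158e-07]), 'position': array([0.16895588, 0.57514907, 0.25553091]), 'tcp_rot': array([-3.13998412e+00, -1.80540632e-04,  2.85579270e+00]), 'contact_force': array([-0.10710215, -0.73285222, -0.19550086]), 'moment': array([-0.01784845, -0.06228838,  0.02254989]), 'grasp_force': 0.0, 'gripper_width': 0.08528442429548333} 0.025
```

View pics/scene0.png

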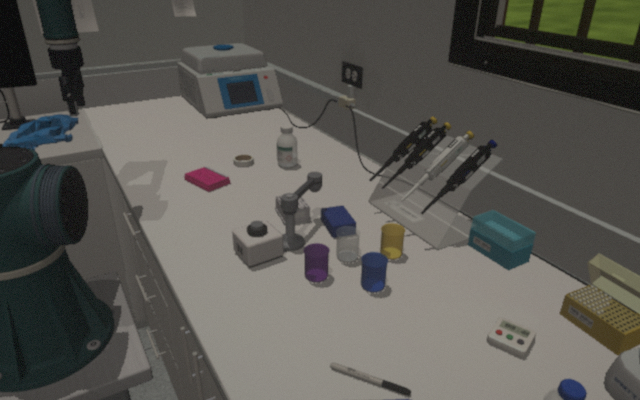

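View pics/side0.png

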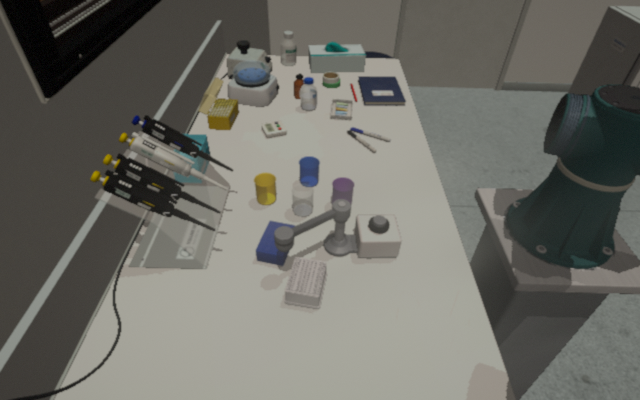

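The scene view shows the console and button at (257,230), the hub at (290,203), the sensor head at (315,181), the cold block at (338,220) and the rack at about (293,208). Possible beakers are clear (347,244), purple (316,262), blue (373,272) and yellow (392,240). The description calls for the transparent one, which is at (302,198) in the side view. I'll check that choice in a close crop.

Run:
```python
import cv2,numpy as np
a=cv2.imread("pics/scene0.png")[160:300,220:420]; b=cv2.imread("pics/side0.png")[165:310,225:425]
a=cv2.resize(a,None,fx=4,fy=4,interpolation=cv2.INTER_CUBIC); b=cv2.resize(b,None,fx=4,fy=4,interpolation=cv2.INTER_CUBIC)
cv2.imwrite("pics/c1.png",a);cv2.imwrite("pics/c2.png",b)
```

```text
(no output)
```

View pics/c1.png

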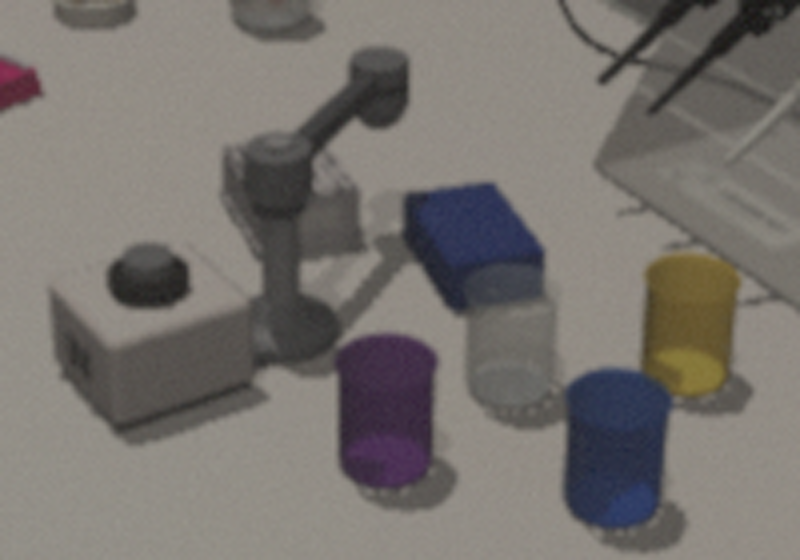

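View pics/c2.png

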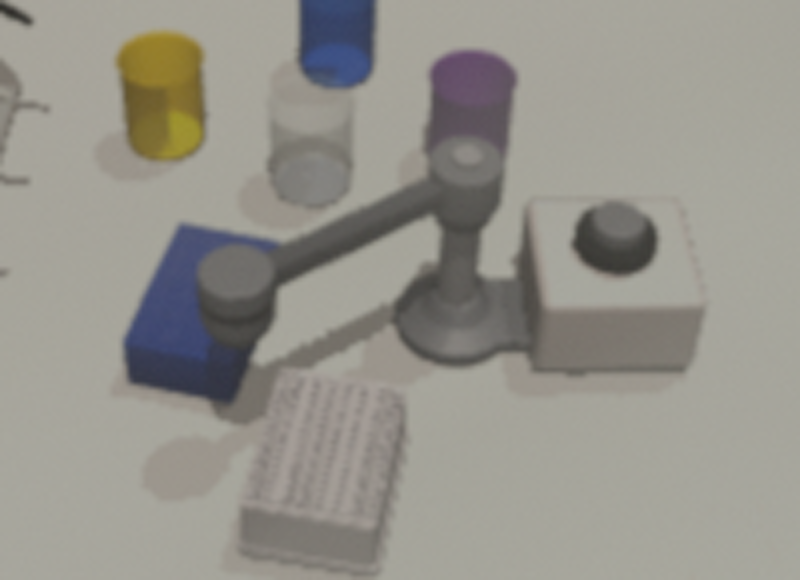

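The crops confirm the clear beaker, at scene crop (512,330) and side crop (311,135), standing to the stand's right. The arm points between the block and the rack. I'll triangulate the key points from the two views.

```bash
cat > h.py <<'E'
from rig import *
import numpy as np,cv2
def P(n):
    m=camera_model(n); f=200/np.tan(np.radians(m["vfov"]/2))
    return np.array([[f,0,m["cx"]],[0,f,m["cy"]],[0,0,1]])@np.array(m["view"])[:3]
def plane(n,uv,z):
    A=P(n); M=np.c_[A[:,0],A[:,1],A[:,2]*z+A[:,3]]
    x=np.linalg.solve(M,[uv[0],uv[1],1]); return x[:2]/x[2]
def tri(a,b):
    X=cv2.triangulatePoints(P("scene"),P("side"),np.array(a,float).reshape(2,1),np.array(b,float).reshape(2,1)); return (X[:3]/X[3]).ravel()
E
python3 - <<'E'
from h import *
a=lambda p:(p[0]/4+220-.375,p[1]/4+160-.375)
b=lambda p:(p[0]/4+225-.375,p[1]/4+165-.375)
for n,p,q,z in [("hub",(280,148),(467,156),.129),("head",(380,66),(236,273),.124),("button",(149,257),(622,222),.08),("rim",(512,284),(313,90),.066),("bot",(511,383),(310,180),.0),("purplerim",(387,355),(473,75),.066),("bluerim",(618,392),(338,-20),.066),
 ("conA",(52,285),(0,0),.06),("conB",(118,345),(688,200),.06),("conC",(252,303),(528,200),.06),("conD",(0,0),(528,305),.06),("conE",(0,0),(703,303),.06)]:
    print(n,np.round(tri(a(p),b(q)),4),np.round(plane("scene",a(p),z),4),np.round(plane("side",b(q),z),4))
E
```

```text
hub [0.529  0.0651 0.126 ] [0.5261 0.0598] [0.5296 0.0683]
head [0.6419 0.148  0.1191] [0.6356 0.1383] [0.6423 0.1521]
button [0.444  0.0626 0.0801] [0.4449 0.0626] [0.4427 0.063 ]
rim [ 0.6135 -0.0496  0.0724] [ 0.6181 -0.0411] [ 0.6155 -0.0588]
bot [ 0.6168 -0.0463  0.0036] [ 0.6197 -0.0419] [ 0.6172 -0.0503]
purplerim [ 0.5187 -0.0739  0.0692] [ 0.5213 -0.0697] [ 0.5184 -0.0778]
bluerim [ 0.6026 -0.1637  0.0718] [ 0.6065 -0.1572] [ 0.6045 -0.1737]
conA [0.5612 0.1002 0.1276] [0.398  0.0927] [ 0.8231 -0.149 ]
conB [0.4031 0.0194 0.059 ] [0.4059 0.0171] [0.3988 0.0225]
conC [0.4891 0.024  0.0576] [0.4871 0.0205] [0.4898 0.0264]
conD [0.4636 0.2353 0.176 ] [0.516 0.502] [0.4942 0.1074]
conE [0.4292 0.219  0.1809] [0.516 0.502] [0.4012 0.1023]
```

```bash
cat >> h.py <<'E'
from scipy.spatial.transform import Rotation as R
def cur():
    s=get_state(); return np.array(s["position"]),R.from_euler("xyz",s["tcp_rot"]),s
def row(x,y,z,yawdeg):
    p,r,_=cur(); d=r.inv().apply(np.array([x,y,z])-p)/.5
    w=(r.inv()*R.from_euler("xyz",[np.pi,0,np.radians(yawdeg)])).as_rotvec()/(np.pi/2)
    return np.round(np.r_[d,w],3)
E
python3 - <<'E'
from h import *
print(row(.575,.145,.256,126))
E
```

```text
[-1.022e+00 -5.960e-01 -0.000e+00 -1.000e-03  0.000e+00  4.180e-01]
```

arm_command([
  {"tx":-0.1,"ty":-0.06,"wz":0.06},
  {"tx":-0.2,"ty":-0.12,"wz":0.12},
  {"tx":-0.3,"ty":-0.18,"wz":0.18},
  {"tx":-0.4,"ty":-0.24,"wz":0.24},
  {"tx":-0.5,"ty":-0.3,"wz":0.3},
  {"tx":-0.6,"ty":-0.36,"wz":0.36},
  {"tx":-0.7,"ty":-0.42,"wz":0.418},
  {"tx":-0.8,"ty":-0.48,"wz":0.418},
  {"tx":-0.9,"ty":-0.54,"wz":0.418},
  {"tx":-0.98,"ty":-0.58,"wz":0.418},
], claw=255, newtons=20)

```text
invalid input
```

Run:
```python
from h import *
p,r,s=cur(); print(s["t"],p,s["tcp_rot"],s["gripper_width"],s["q"])
np.save("w1P.npy",P("wrist")); cv2.imwrite("pics/w1.png",read_camera("wrist"))
print(row(.575,.145,.256,126))
```

```text
0.1 [0.16895588 0.57514907 0.25553091] [-3.13998412e+00 -1.80540632e-04  2.85579270e+00] 0.08528442429548333 [ 1.16988418e+00  3.59447184e-01  1.51131949e+00 -5.65787801e-06
  1.27244461e+00 -1.15110667e-01]
[-1.022e+00 -5.970e-01 -0.000e+00 -1.000e-03  0.000e+00  4.180e-01]
```

View pics/w1.png

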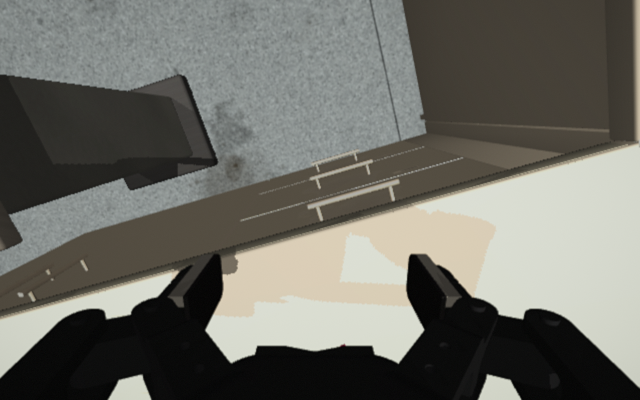

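The move call was refused, probably because every row needs all six keys. The arm hasn't moved, so the wrist view only shows the bench edge and the open fingers at (200,290) and (435,290). I'll resend with all the keys.

arm_command([
  {"tx":-0.1,"ty":-0.06,"tz":0,"wx":0,"wy":0,"wz":0.06},
  {"tx":-0.2,"ty":-0.12,"tz":0,"wx":0,"wy":0,"wz":0.12},
  {"tx":-0.3,"ty":-0.18,"tz":0,"wx":0,"wy":0,"wz":0.18},
  {"tx":-0.4,"ty":-0.24,"tz":0,"wx":0,"wy":0,"wz":0.24},
  {"tx":-0.5,"ty":-0.3,"tz":0,"wx":0,"wy":0,"wz":0.3},
  {"tx":-0.6,"ty":-0.36,"tz":0,"wx":0,"wy":0,"wz":0.36},
  {"tx":-0.7,"ty":-0.42,"tz":0,"wx":0,"wy":0,"wz":0.42},
  {"tx":-0.8,"ty":-0.48,"tz":0,"wx":0,"wy":0,"wz":0.42},
  {"tx":-0.9,"ty":-0.54,"tz":0,"wx":0,"wy":0,"wz":0.42},
  {"tx":-0.98,"ty":-0.58,"tz":0,"wx":0,"wy":0,"wz":0.42},
], claw=255, newtons=20)

```text
t: 1.15
position: [0.5099, 0.2071, 0.2562]
tcp_rot: [-3.141, -0.0, 2.196]
contact_force: [1.5, 0.2, -0.2]
gripper_width: -0.0001
grasp_force: 0.0
```

Run:
```python
from h import *
p,r,s=cur(); print(s["t"],p,s["tcp_rot"],s["gripper_width"],s["q"])
W=P("wrist")
for n,X in [("hub",(.529,.064,.129)),("head",(.642,.147,.124)),("rim",(.616,-.047,.066))]:
    u=W@np.r_[X,1]; print(n,u[:2]/u[2])
print(row(.575,.145,.256,126))
```

```text
1.15 [0.50985673 0.20705038 0.25619639] [-3.14126299e+00 -2.01098793e-04  2.19580286e+00] -0.00014653454318602538 [ 2.60169868e-01  2.87889231e-01  1.61800603e+00  7.43688224e-05
  1.23607710e+00 -3.64861142e-01]
hub [240.87996535 334.89448828]
head [390.26421325 330.187962  ]
rim [264.24149381 395.98634091]
[-0.177  0.033  0.    -0.    -0.    -0.002]
```

arm_command([
  {"tx":-0.09,"ty":0.017,"tz":0,"wx":0,"wy":0,"wz":0},
  {"tx":-0.177,"ty":0.033,"tz":0,"wx":0,"wy":0,"wz":0},
  {"tx":-0.177,"ty":0.033,"tz":0,"wx":0,"wy":0,"wz":0},
  {"tx":-0.177,"ty":0.033,"tz":0.08,"wx":0,"wy":0,"wz":0},
  {"tx":-0.177,"ty":0.033,"tz":0.16,"wx":0,"wy":0,"wz":0},
  {"tx":-0.177,"ty":0.033,"tz":0.23,"wx":0,"wy":0,"wz":0},
  {"tx":-0.177,"ty":0.033,"tz":0.272,"wx":0,"wy":0,"wz":0},
  {"tx":-0.177,"ty":0.033,"tz":0.272,"wx":0,"wy":0,"wz":0},
  {"tx":-0.177,"ty":0.033,"tz":0.272,"wx":0,"wy":0,"wz":0},
])

```text
t: 2.05
position: [0.5738, 0.1472, 0.1204]
tcp_rot: [-3.141, -0.0, 2.196]
contact_force: [0.5, 0.2, -0.3]
gripper_width: 0.0005
grasp_force: 0.0
```

Run:
```python
from h import *
p,r,s=cur(); print(s["t"],p,s["tcp_rot"],s["contact_force"])
a=cv2.resize(read_camera("side")[165:310,225:425],None,fx=4,fy=4)
cv2.imwrite("pics/s2.png",a)
C=np.array([.529,.064])
for th in [36,28,20,12,4,-4,-12,-20,-28,-36,-44,-47]:
    t=np.radians(th);u=np.array([np.cos(t),np.sin(t)]);n=np.array([-u[1],u[0]])
    print(th,row(*(C+.085*u+.018*n),.120,90+th))
```

```text
2.05 [0.5737856  0.14724979 0.12040637] [-3.14073855e+00 -4.80689418e-04  2.19644875e+00] [ 0.48572662  0.23690621 -0.26866729]
36 [-0.045 -0.002  0.003  0.001  0.    -0.002]
28 [-0.069  0.002  0.003  0.001  0.     0.087]
20 [-0.093  0.002  0.003  0.001  0.     0.176]
12 [-0.117 -0.002  0.003  0.001  0.     0.265]
4 [-0.141 -0.008  0.003  0.001  0.     0.354]
-4 [-0.163 -0.018  0.003  0.001  0.     0.443]
-12 [-0.183 -0.031  0.003  0.001  0.     0.532]
-20 [-0.202 -0.046  0.003  0.001 -0.     0.62 ]
-28 [-0.218 -0.064  0.003  0.001 -0.     0.709]
-36 [-0.232 -0.085  0.003  0.001 -0.     0.798]
-44 [-0.242 -0.106  0.003  0.001 -0.     0.887]
-47 [-0.246 -0.115  0.003  0.001 -0.     0.92 ]
```

View pics/s2.png

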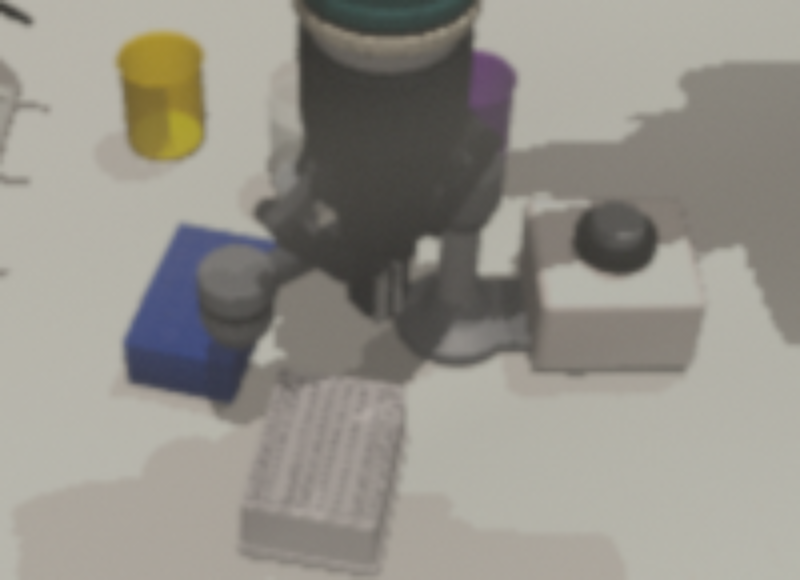

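The fingertip sits at crop (385,315), on the rack side of the bar and clear of it. I'll sweep the bar around.

arm_command([
  {"tx":-0.025,"ty":-0.001,"tz":0,"wx":0,"wy":0,"wz":0},
  {"tx":-0.045,"ty":-0.002,"tz":0,"wx":0,"wy":0,"wz":0},
  {"tx":-0.057,"ty":0.0,"tz":0,"wx":0,"wy":0,"wz":0.043},
  {"tx":-0.069,"ty":0.002,"tz":0,"wx":0,"wy":0,"wz":0.087},
  {"tx":-0.081,"ty":0.002,"tz":0,"wx":0,"wy":0,"wz":0.13},
  {"tx":-0.093,"ty":0.002,"tz":0,"wx":0,"wy":0,"wz":0.176},
  {"tx":-0.105,"ty":0.0,"tz":0,"wx":0,"wy":0,"wz":0.22},
  {"tx":-0.117,"ty":-0.002,"tz":0,"wx":0,"wy":0,"wz":0.265},
  {"tx":-0.129,"ty":-0.005,"tz":0,"wx":0,"wy":0,"wz":0.31},
  {"tx":-0.141,"ty":-0.008,"tz":0,"wx":0,"wy":0,"wz":0.354},
])

```text
t: 3.1
position: [0.6127, 0.0865, 0.1212]
tcp_rot: [3.141, -0.0, 1.636]
contact_force: [-1.6, 2.2, 0.7]
gripper_width: -0.0
grasp_force: 1.0
```

Run:
```python
from h import *
p,r,s=cur(); print(s["t"],p,s["tcp_rot"],s["contact_force"])
C=np.array([.529,.064])
for th in np.arange(1,-49,-4):
    t=np.radians(th);u=np.array([np.cos(t),np.sin(t)]);n=np.array([-u[1],u[0]])
    print(th,row(*(C+.085*u+.018*n),.120,90+th))
```

```text
3.1 [0.6126996  0.08651283 0.12115407] [ 3.14107946e+00 -4.14064945e-04  1.63621111e+00] [-1.59412788  2.19535189  0.7445597 ]
1 [-0.006  0.002  0.002  0.    -0.     0.031]
-3 [-0.018  0.003  0.002  0.    -0.     0.075]
-7 [-0.03   0.004  0.002  0.    -0.     0.119]
-11 [-0.042  0.004  0.002  0.    -0.     0.164]
-15 [-0.055  0.003  0.002  0.    -0.     0.208]
-19 [-0.067  0.001  0.002  0.    -0.     0.253]
-23 [-0.078 -0.002  0.002  0.    -0.     0.297]
-27 [-0.09  -0.005  0.002  0.    -0.     0.342]
-31 [-0.101 -0.01   0.002  0.    -0.     0.386]
-35 [-0.112 -0.015  0.002  0.    -0.     0.431]
-39 [-0.123 -0.021  0.002  0.    -0.     0.475]
-43 [-0.133 -0.027  0.002  0.    -0.     0.519]
-47 [-0.143 -0.035  0.002  0.    -0.     0.564]
```

arm_command([
  {"tx":-0.012,"ty":0.002,"tz":0.002,"wx":0,"wy":0,"wz":0.05},
  {"tx":-0.024,"ty":0.003,"tz":0.002,"wx":0,"wy":0,"wz":0.097},
  {"tx":-0.036,"ty":0.004,"tz":0.002,"wx":0,"wy":0,"wz":0.141},
  {"tx":-0.048,"ty":0.004,"tz":0.002,"wx":0,"wy":0,"wz":0.186},
  {"tx":-0.06,"ty":0.002,"tz":0.002,"wx":0,"wy":0,"wz":0.23},
  {"tx":-0.072,"ty":0.0,"tz":0.002,"wx":0,"wy":0,"wz":0.275},
  {"tx":-0.084,"ty":-0.003,"tz":0.002,"wx":0,"wy":0,"wz":0.32},
  {"tx":-0.096,"ty":-0.007,"tz":0.002,"wx":0,"wy":0,"wz":0.364},
  {"tx":-0.107,"ty":-0.012,"tz":0.002,"wx":0,"wy":0,"wz":0.408},
  {"tx":-0.112,"ty":-0.015,"tz":0.002,"wx":0,"wy":0,"wz":0.431},
])

```text
t: 4.1
position: [0.6096, 0.0298, 0.1203]
tcp_rot: [3.14, -0.001, 0.959]
contact_force: [1.2, 1.0, -1.1]
gripper_width: -0.0001
grasp_force: 0.8
```

Run:
```python
from h import *
p,r,s=cur(); print(s["t"],p,s["tcp_rot"],s["contact_force"])
C=np.array([.529,.064])
for th in [-38,-41,-44,-47,-50,-52]:
    t=np.radians(th);u=np.array([np.cos(t),np.sin(t)]);n=np.array([-u[1],u[0]])
    print(th,row(*(C+.085*u+.018*n),.120,90+th))
b=cv2.resize(read_camera("side")[165:310,225:425],None,fx=2,fy=2);a=cv2.resize(read_camera("scene")[155:300,220:420],None,fx=2,fy=2)
cv2.imwrite("pics/s3.png",np.hstack([a,b]))
```

```text
4.1 [0.60957944 0.02980158 0.12032279] [ 3.14005716e+00 -1.24321032e-03  9.59405732e-01] [ 1.22172812  0.98349309 -1.09834168]
-38 [-0.009  0.     0.001  0.001 -0.001  0.033]
-41 [-0.018  0.002  0.001  0.001 -0.001  0.066]
-44 [-0.027  0.002  0.001  0.001 -0.001  0.1  ]
-47 [-0.037  0.003  0.001  0.001 -0.001  0.133]
-50 [-0.046  0.002  0.001  0.001 -0.001  0.166]
-52 [-0.052  0.002  0.001  0.001 -0.001  0.189]
```

View pics/s3.png

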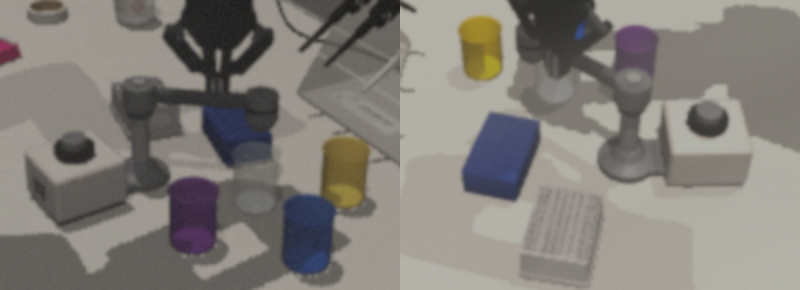

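The head is now at left crop (263,97), short of the beaker rim centre at (255,152). I'll push on slowly to about -48°, then back off and measure.

arm_command([
  {"tx":-0.009,"ty":0,"tz":0,"wx":0,"wy":0,"wz":0.033},
  {"tx":-0.018,"ty":0.002,"tz":0,"wx":0,"wy":0,"wz":0.066},
  {"tx":-0.027,"ty":0.002,"tz":0,"wx":0,"wy":0,"wz":0.1},
  {"tx":-0.034,"ty":0.003,"tz":0,"wx":0,"wy":0,"wz":0.122},
  {"tx":-0.04,"ty":0.003,"tz":0,"wx":0,"wy":0,"wz":0.144},
  {"tx":-0.04,"ty":0.003,"tz":0,"wx":0,"wy":0,"wz":0.144},
  {"tx":-0.04,"ty":0.003,"tz":0,"wx":0,"wy":0,"wz":0.144},
])

```text
t: 4.9
position: [0.5987, 0.0133, 0.1196]
tcp_rot: [3.141, -0.0, 0.738]
contact_force: [-0.1, -0.1, 0.6]
gripper_width: 0.0002
grasp_force: 0.1
```

Run:
```python
from h import *
p,r,s=cur(); print(s["t"],p,s["tcp_rot"],s["contact_force"])
C=np.array([.529,.064]); yaw=s["tcp_rot"][2]
n=np.array([np.cos(yaw),np.sin(yaw)]); print("implied perp dist",(p[:2]-C)@n, "radius",(p[:2]-C)@[n[1],-n[0]], "th",np.degrees(yaw)-90)
```

```text
4.9 [0.59870833 0.01331697 0.1195528 ] [ 3.14103067e+00 -6.62500217e-05  7.37843653e-01] [-0.13528062 -0.14638003  0.59841033]
implied perp dist 0.01748447252597004 radius 0.08439380117892917 th -47.724672745327425
```

arm_command([
  {"tx":0.02,"ty":0,"tz":0,"wx":0,"wy":0,"wz":0},
  {"tx":0.04,"ty":0,"tz":0,"wx":0,"wy":0,"wz":0},
  {"tx":0.04,"ty":0,"tz":-0.09,"wx":0,"wy":0,"wz":0},
  {"tx":0.04,"ty":0,"tz":-0.18,"wx":0,"wy":0,"wz":0},
  {"tx":0.04,"ty":0,"tz":-0.27,"wx":0,"wy":0,"wz":0},
  {"tx":0.04,"ty":0,"tz":-0.36,"wx":0,"wy":0,"wz":0},
  {"tx":0.04,"ty":0,"tz":-0.36,"wx":0,"wy":0,"wz":0},
  {"tx":0.04,"ty":0,"tz":-0.36,"wx":0,"wy":0,"wz":0},
])

```text
t: 5.7
position: [0.6144, 0.0277, 0.3007]
tcp_rot: [3.139, -0.002, 0.738]
contact_force: [-0.2, -0.3, -0.2]
gripper_width: 0.0
grasp_force: 0.0
```

Run:
```python
from h import *
p,r,s=cur(); print(s["t"],p,s["tcp_rot"])
V=np.linalg.inv(camera_model("wrist")["view"]); Rt=r.as_matrix()
print("cam in tool",Rt.T@(V[:3,3]-p)); print("cam axis in tool",Rt.T@V[:3,:3])
axis=V[:3,2]; c=V[:3,3]; print(c,axis)
# where the optical axis hits z=.1 ; and row to bring that to beaker centre
k=(.1-c[2])/axis[2]; h=c+k*axis; print("hit",h)
for tgt in [(.614,-.047)]:
    q=p[:2]+np.array(tgt)-h[:2]; print(q,row(*q,p[2],np.degrees(s["tcp_rot"][2])))
```

```text
5.7 [0.61439056 0.02773974 0.3006866 ] [ 3.13930499e+00 -2.16423479e-03  7.37752655e-01]
cam in tool [ 0.06986003 -0.0001963  -0.1178675 ]
cam axis in tool [[-0.00110219 -0.96173512 -0.27397872]
 [ 0.99999828 -0.00146956  0.00113564]
 [-0.00149481 -0.27397699  0.96173508]]
[0.66558345 0.07490255 0.41870426] [-0.19895494 -0.18535334 -0.96232067]
hit [0.59969295 0.01351668 0.1       ]
[ 0.62869761 -0.03277694] [-0.06   0.109  0.     0.001 -0.001 -0.   ]
```

Run:
```python
from h import *
print(row(.562,-.094,.3,np.degrees(get_state()["tcp_rot"][2])))
```

```text
[-0.241  0.11   0.001  0.001 -0.001 -0.   ]
```

arm_command([
  {"tx":-0.08,"ty":0.037,"tz":0,"wx":0,"wy":0,"wz":0},
  {"tx":-0.16,"ty":0.073,"tz":0,"wx":0,"wy":0,"wz":0},
  {"tx":-0.24,"ty":0.11,"tz":0,"wx":0,"wy":0,"wz":0},
  {"tx":-0.24,"ty":0.11,"tz":0,"wx":0,"wy":0,"wz":0},
  {"tx":-0.24,"ty":0.11,"tz":0,"wx":0,"wy":0,"wz":0},
  {"tx":-0.24,"ty":0.11,"tz":0,"wx":0,"wy":0,"wz":0},
])

```text
t: 6.3
position: [0.5613, -0.0933, 0.2981]
tcp_rot: [-3.14, 0.001, 0.737]
contact_force: [0.7, 0.5, 0.0]
gripper_width: 0.0
grasp_force: 0.0
```

Run:
```python
from h import *
W=P("wrist"); np.save("w4P.npy",W); cv2.imwrite("pics/w4.png",read_camera("wrist")); print(get_state()["position"])
for n,X in [("hub",(.529,.064,.129)),("rim",(.616,-.047,.066)),("bot",(.616,-.047,0))]:
    u=W@np.r_[X,1]; print(n,u[:2]/u[2])
```

```text
[ 0.56147325 -0.09304432  0.2983885 ]
hub [156.87847066 101.16748906]
rim [316.77551537 113.47835082]
bot [316.40436539 113.73711752]
```

View pics/w4.png

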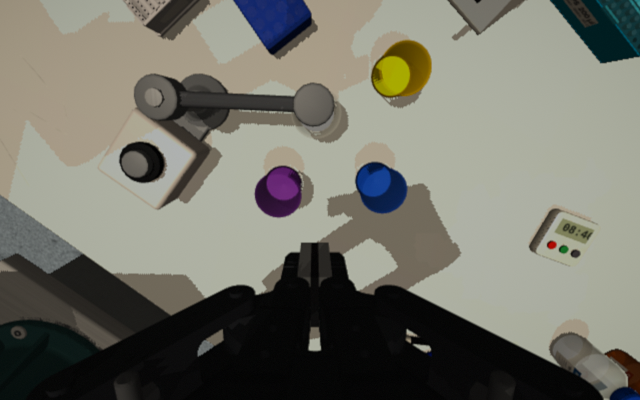

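From directly above, the hub is at (158,98), the head at (314,104) and the clear beaker rim shows just below and to the right of the head at about (320,117). The button is at (140,162). So the push is slightly short, and I'll enlarge the beaker to get the rim.

Run:
```python
from h import *
W=np.load("w4P.npy"); im=cv2.imread("pics/w4.png")
c=cv2.resize(im[70:150,270:370],None,fx=7,fy=7,interpolation=cv2.INTER_CUBIC)
c=cv2.createCLAHE(4,(4,4)).apply(cv2.cvtColor(c,cv2.COLOR_BGR2GRAY)); cv2.imwrite("pics/w4c.png",c)
g=cv2.medianBlur(cv2.cvtColor(im,cv2.COLOR_BGR2GRAY),3)
for n,(x0,x1,y0,y1),r in [("head",(280,345,75,135),(16,27)),("hub",(125,195,65,130),(17,30)),("button",(110,170,135,190),(9,26))]:
    h=cv2.HoughCircles(cv2.resize(g[y0:y1,x0:x1],None,fx=4,fy=4,interpolation=cv2.INTER_CUBIC),cv2.HOUGH_GRADIENT,1,10,param1=80,param2=20,minRadius=4*r[0],maxRadius=4*r[1])
    if h is not None: print(n,np.round(h[0][:4]/4+[x0-.375,y0-.375,0],1).tolist())
```

```text
head [[313.2, 102.5, 20.6], [312.8, 105.5, 20.9], [310.5, 104.0, 23.6], [309.8, 101.2, 26.0]]
hub [[155.2, 95.0, 22.5], [152.8, 98.2, 23.5], [159.0, 98.5, 27.6], [156.0, 99.0, 21.0]]
button [[142.8, 158.2, 23.9], [144.0, 162.0, 20.2], [140.2, 166.0, 25.0], [140.8, 159.8, 21.7]]
```

View pics/w4c.png

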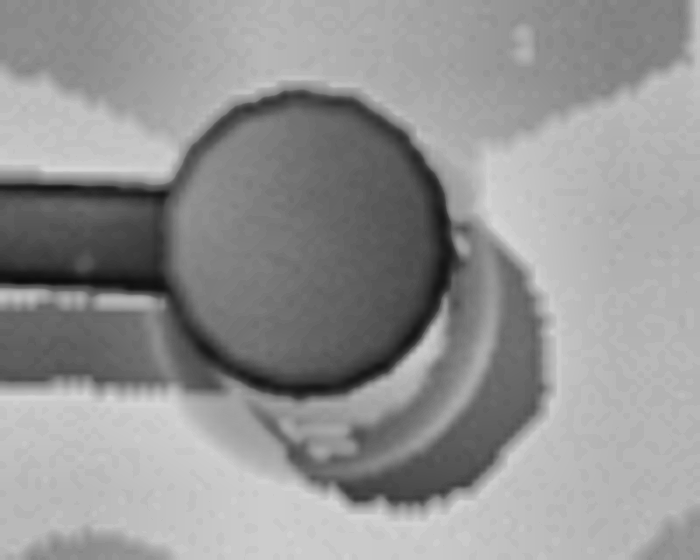

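The head's top is centred at about crop (307,241). The rim spans x from 155 to 497 with its bottom at 478, so it is centred at about (326,296). The arm has a few more degrees to go.

Run:
```python
from h import *
W=np.load("w4P.npy")
def pl(uv,z):
    x=np.linalg.solve(np.c_[W[:,0],W[:,1],W[:,2]*z+W[:,3]],[*uv,1]); return x[:2]/x[2]
cv=lambda u,v:(u/7+269.57,v/7+69.57)
hub=pl((157,97.5),.129);head=pl(cv(307,241),.124);rim=pl(cv(326,296),.066)
edges=[pl(cv(*e),.066) for e in [(155,310),(497,310),(330,478)]]
print("hub",hub,"head",head,"rim",rim,"btn",pl((139,162.5),.08),pl((134,163),.08)); print(edges,np.linalg.norm(edges[0]-edges[1]))
for C in [hub,np.array([.529,.064])]:
  a=[np.degrees(np.arctan2(*(q-C)[::-1])) for q in (head,rim)]; print(a,np.linalg.norm(head-C),np.linalg.norm(rim-C))
```

```text
hub [0.53161314 0.0656531 ] head [ 0.61951934 -0.03918305] rim [ 0.61678366 -0.04536188] btn [0.44901872 0.06131542] [0.4449236  0.06502641]
[array([ 0.59752688, -0.02719531]), array([ 0.63297228, -0.06631448]), array([ 0.59686086, -0.06432677])] 0.05278906351333979
[np.float64(-50.019817748115344), np.float64(-52.50463583676213)] 0.13681417959617245 0.1399226354362961
[np.float64(-48.7405112728132), np.float64(-51.246344474913585)] 0.1372606770654605 0.1402354867199528
```

Run:
```python
from h import *
n=np.array([np.cos(np.radians(39.6)),np.sin(np.radians(39.6))]); e=np.array([.5962,.0101])
for d,z in [(.024,.3),(.024,.12),(.006,.12),(0,.12)]: print(row(*(e+d*n),z,39.6))
```

```text
[ 0.238 -0.104 -0.003 -0.001  0.     0.03 ]
[ 0.238 -0.103  0.357 -0.001  0.     0.03 ]
[ 0.202 -0.105  0.357 -0.001  0.     0.03 ]
[ 0.19  -0.105  0.357 -0.001  0.     0.03 ]
```

arm_command([
  {"tx":0.08,"ty":-0.035,"tz":0,"wx":0,"wy":0,"wz":0.03},
  {"tx":0.16,"ty":-0.07,"tz":0,"wx":0,"wy":0,"wz":0.03},
  {"tx":0.238,"ty":-0.104,"tz":0,"wx":0,"wy":0,"wz":0.03},
  {"tx":0.238,"ty":-0.104,"tz":0,"wx":0,"wy":0,"wz":0.03},
  {"tx":0.238,"ty":-0.104,"tz":0,"wx":0,"wy":0,"wz":0.03},
  {"tx":0.238,"ty":-0.104,"tz":0.09,"wx":0,"wy":0,"wz":0.03},
  {"tx":0.238,"ty":-0.104,"tz":0.18,"wx":0,"wy":0,"wz":0.03},
  {"tx":0.238,"ty":-0.104,"tz":0.27,"wx":0,"wy":0,"wz":0.03},
  {"tx":0.238,"ty":-0.104,"tz":0.355,"wx":0,"wy":0,"wz":0.03},
  {"tx":0.238,"ty":-0.104,"tz":0.355,"wx":0,"wy":0,"wz":0.03},
])

```text
t: 7.35
position: [0.6092, 0.0238, 0.1162]
tcp_rot: [-3.133, 0.009, 0.689]
contact_force: [-1.8, 0.3, -0.2]
gripper_width: 0.0001
grasp_force: 0.0
```

Run:
```python
from h import *
print(cur()[0],cur()[2]["contact_force"])
n=np.array([np.cos(np.radians(39.6)),np.sin(np.radians(39.6))]); e=np.array([.5962,.0101])
for d,z in [(.006,.12),(0,.12)]: print(row(*(e+d*n),z,39.6))
```

```text
[0.60918845 0.0237616  0.11615784] [-1.75682358  0.31464096 -0.18521084]
[-0.025  0.004 -0.007 -0.005  0.006 -0.001]
[-0.037  0.005 -0.007 -0.005  0.006 -0.001]
```

arm_command([
  {"tx":0,"ty":0,"tz":0,"wx":0,"wy":0,"wz":0},
  {"tx":0,"ty":0,"tz":0,"wx":0,"wy":0,"wz":0},
  {"tx":0,"ty":0,"tz":0,"wx":0,"wy":0,"wz":0},
])

```text
t: 7.65
position: [0.6165, 0.0239, 0.1246]
tcp_rot: [3.138, -0.003, 0.69]
contact_force: [-0.3, -0.2, 1.0]
gripper_width: -0.0001
grasp_force: 0.0
```

Run:
```python
from h import *
print(cur()[0],cur()[2]["contact_force"],cur()[2]["tcp_rot"])
n=np.array([np.cos(np.radians(39.6)),np.sin(np.radians(39.6))]); e=np.array([.5962,.0101])
for d,z in [(.006,.12),(0,.12)]: print(row(*(e+d*n),z,39.6))
```

```text
[0.61648495 0.02390735 0.12461211] [-0.28141822 -0.22519525  0.97004293] [ 3.13807307 -0.00342584  0.68960309]
[-0.037 -0.005  0.009  0.002 -0.002 -0.001]
[-0.049 -0.005  0.009  0.002 -0.002 -0.001]
```

arm_command([
  {"tx":-0.016,"ty":0,"tz":0,"wx":0,"wy":0,"wz":0},
  {"tx":-0.03,"ty":0,"tz":0,"wx":0,"wy":0,"wz":0},
  {"tx":-0.036,"ty":0,"tz":0,"wx":0,"wy":0,"wz":0},
  {"tx":-0.04,"ty":0,"tz":0,"wx":0,"wy":0,"wz":0},
  {"tx":-0.044,"ty":0,"tz":0,"wx":0,"wy":0,"wz":0},
  {"tx":-0.047,"ty":0,"tz":0,"wx":0,"wy":0,"wz":0},
  {"tx":-0.047,"ty":0,"tz":0,"wx":0,"wy":0,"wz":0},
  {"tx":-0.047,"ty":0,"tz":0,"wx":0,"wy":0,"wz":0},
])

```text
t: 8.45
position: [0.5965, 0.0092, 0.1218]
tcp_rot: [3.141, 0.0, 0.69]
contact_force: [1.4, 1.1, 0.1]
gripper_width: -0.0002
grasp_force: 0.4
```

arm_command([
  {"tx":0.02,"ty":0,"tz":0,"wx":0,"wy":0,"wz":0},
  {"tx":0.04,"ty":0,"tz":0,"wx":0,"wy":0,"wz":0},
  {"tx":0.04,"ty":0,"tz":-0.09,"wx":0,"wy":0,"wz":0},
  {"tx":0.04,"ty":0,"tz":-0.18,"wx":0,"wy":0,"wz":0},
  {"tx":0.04,"ty":0,"tz":-0.27,"wx":0,"wy":0,"wz":0},
  {"tx":0.04,"ty":0,"tz":-0.36,"wx":0,"wy":0,"wz":0},
  {"tx":0.04,"ty":0,"tz":-0.36,"wx":0,"wy":0,"wz":0},
])

```text
t: 9.15
position: [0.6162, 0.0224, 0.3093]
tcp_rot: [3.133, -0.009, 0.69]
contact_force: [0.1, -1.0, 0.1]
gripper_width: 0.0
grasp_force: 0.0
```

arm_command([
  {"tx":-0.07,"ty":0.034,"tz":0,"wx":0,"wy":0,"wz":0},
  {"tx":-0.15,"ty":0.07,"tz":0,"wx":0,"wy":0,"wz":0},
  {"tx":-0.22,"ty":0.105,"tz":0,"wx":0,"wy":0,"wz":0},
  {"tx":-0.23,"ty":0.105,"tz":0,"wx":0,"wy":0,"wz":0},
  {"tx":-0.23,"ty":0.105,"tz":0,"wx":0,"wy":0,"wz":0},
  {"tx":-0.23,"ty":0.105,"tz":0,"wx":0,"wy":0,"wz":0},
  {"tx":-0.23,"ty":0.105,"tz":0,"wx":0,"wy":0,"wz":0},
])

```text
t: 9.85
position: [0.5571, -0.0905, 0.3016]
tcp_rot: [-3.141, -0.0, 0.691]
contact_force: [0.5, -0.1, -0.5]
gripper_width: -0.0
grasp_force: 0.0
```

Run:
```python
from h import *
s=get_state(); print(s["t"],s["position"],s["tcp_rot"],np.abs(s["joint_velocities"]).max())
W=P("wrist"); np.save("w5P.npy",W); im=read_camera("wrist"); cv2.imwrite("pics/w5.png",im)
u=[W@np.r_[X,1] for X in [(.6165,-.046,.066),(.530,.065,.129),(.444,.063,.08)]]; u=[q[:2]/q[2] for q in u]; print(u)
x,y=int(u[0][0]),int(u[0][1]); x0,y0=x-50,max(0,y-40)
cl=cv2.createCLAHE(4,(4,4)); g=cv2.cvtColor(im,cv2.COLOR_BGR2GRAY)
A=cl.apply(cv2.resize(g[y0:y0+80,x0:x0+100],(500,400),interpolation=cv2.INTER_CUBIC))
X,Y=[int(v) for v in u[2]]; X0,Y0=max(0,X-40),max(0,Y-60)
B=cv2.resize(g[Y0:Y0+100,X0:X0+75],(300,400),interpolation=cv2.INTER_CUBIC)
cv2.imwrite("pics/w5c.png",np.hstack([A,B])); print("A off",x0,y0,"x5; B off",X0,Y0,"x4 at col 500")
```

```text
9.85 [ 0.55713218 -0.09049175  0.30156587] [-3.14122318e+00 -1.99798275e-04  6.91037514e-01] 0.0030886669894175317
[array([317.29360902, 111.32794721]), array([160.05766651, 105.81754665]), array([141.21182508, 171.48597287])]
A off 267 71 x5; B off 101 111 x4 at col 500
```

View pics/w5c.png

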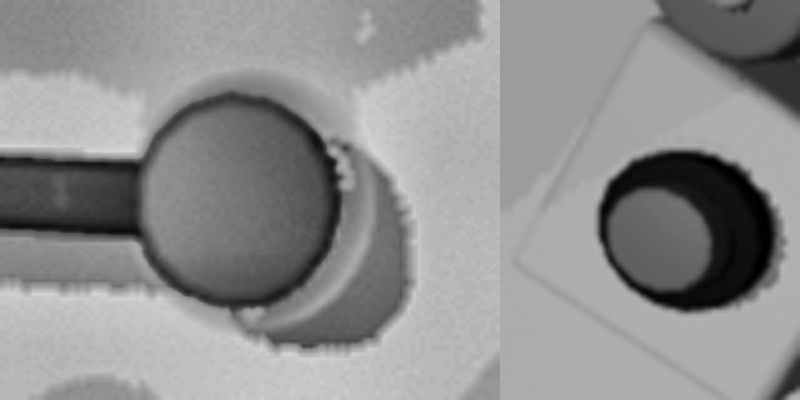

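The head is at left panel (238,199). The rim shows on both sides, with its top at y 70, bottom at 330 and right edge at 375, so it is centred at about (251,200). The button cap is at right panel (658,240).

Run:
```python
from h import *
W=np.load("w5P.npy")
def pl(uv,z):
    x=np.linalg.solve(np.c_[W[:,0],W[:,1],W[:,2]*z+W[:,3]],[*uv,1]); return x[:2]/x[2]
cv=lambda u,v:(u/5+266.6,v/5+70.6)
head=pl(cv(239,199),.124);rim=pl(cv(251,200),.066)
print(head,rim,(head-rim)*1e3)
th=np.radians(-52.5); print("tangential/radial mm",(head-rim)@[-np.sin(th),np.cos(th)]*1e3,(head-rim)@[np.cos(th),np.sin(th)]*1e3)
b=(140.1,170.6)
c1=(149/4+220-.375,257/4+160-.375);c2=(622/4+225-.375,222/4+165-.375)
A=[]
for M,(u,v) in [(P("scene"),c1),(P("side"),c2),(W,b)]: A+= [u*M[2]-M[0],v*M[2]-M[1]]
A=np.array(A); X=np.linalg.lstsq(A[:,:3],-A[:,3],rcond=None)[0]; print("button",X,pl(b,X[2]))
A=np.array(A)
print(row(*X[:2],.16,39.6),row(X[0],X[1],.12,39.6))
```

```text
[ 0.61451589 -0.04342713] [ 0.61674243 -0.04510069] [-2.22653892  1.67356224]
tangential/radial mm -0.7476319457663994 -2.6831572068201957
button [0.44414233 0.06337133 0.08017909] [0.44416447 0.06439581]
[ 0.022 -0.381  0.283 -0.    -0.     0.   ] [ 0.022 -0.381  0.363 -0.    -0.     0.   ]
```

The head is centred to within 1 mm along the arc. The remaining 2.7 mm is radial, and comes from where the beaker stands. The button top is at (0.444, 0.0635, 0.080), so I'll go above it.

arm_command([
  {"tx":0.005,"ty":-0.09,"tz":0,"wx":0,"wy":0,"wz":0},
  {"tx":0.01,"ty":-0.18,"tz":0,"wx":0,"wy":0,"wz":0},
  {"tx":0.015,"ty":-0.27,"tz":0,"wx":0,"wy":0,"wz":0},
  {"tx":0.022,"ty":-0.35,"tz":0,"wx":0,"wy":0,"wz":0},
  {"tx":0.022,"ty":-0.381,"tz":0.05,"wx":0,"wy":0,"wz":0},
  {"tx":0.022,"ty":-0.381,"tz":0.14,"wx":0,"wy":0,"wz":0},
  {"tx":0.022,"ty":-0.381,"tz":0.22,"wx":0,"wy":0,"wz":0},
  {"tx":0.022,"ty":-0.381,"tz":0.3,"wx":0,"wy":0,"wz":0},
  {"tx":0.022,"ty":-0.381,"tz":0.35,"wx":0,"wy":0,"wz":0},
  {"tx":0.022,"ty":-0.381,"tz":0.35,"wx":0,"wy":0,"wz":0},
])

```text
t: 10.9
position: [0.4413, 0.063, 0.1241]
tcp_rot: [-3.137, 0.005, 0.691]
contact_force: [-0.4, 1.0, 1.3]
gripper_width: 0.0
grasp_force: 0.0
```

arm_command([
  {"tx":0,"ty":0,"tz":0,"wx":0,"wy":0,"wz":0},
  {"tx":0,"ty":0,"tz":0,"wx":0,"wy":0,"wz":0},
  {"tx":0,"ty":0,"tz":0,"wx":0,"wy":0,"wz":0},
  {"tx":0,"ty":0,"tz":0,"wx":0,"wy":0,"wz":0},
  {"tx":0,"ty":0,"tz":0,"wx":0,"wy":0,"wz":0},
])

```text
t: 11.4
position: [0.4443, 0.0622, 0.1276]
tcp_rot: [3.14, -0.001, 0.69]
contact_force: [0.3, -0.5, -0.3]
gripper_width: 0.0004
grasp_force: 0.0
```

Run:
```python
from h import *
s=get_state(); print(s["t"],s["position"],s["contact_force"]); print(row(.444,.0635,.105,39.6),row(.444,.0635,.098,39.6))
```

```text
11.4 [0.44428908 0.06223195 0.12756599] [ 0.27778705 -0.50759624 -0.2663997 ]
[ 0.001 -0.002  0.045  0.001 -0.001 -0.001] [ 0.001 -0.002  0.059  0.001 -0.001 -0.001]
```

Now I'll press down slowly to just about full travel and read the force.

arm_command([
  {"tx":0.001,"ty":-0.002,"tz":0.02,"wx":0,"wy":0,"wz":0},
  {"tx":0.001,"ty":-0.002,"tz":0.035,"wx":0,"wy":0,"wz":0},
  {"tx":0.001,"ty":-0.002,"tz":0.044,"wx":0,"wy":0,"wz":0},
  {"tx":0.001,"ty":-0.002,"tz":0.05,"wx":0,"wy":0,"wz":0},
  {"tx":0.001,"ty":-0.002,"tz":0.055,"wx":0,"wy":0,"wz":0},
  {"tx":0.001,"ty":-0.002,"tz":0.058,"wx":0,"wy":0,"wz":0},
  {"tx":0.001,"ty":-0.002,"tz":0.058,"wx":0,"wy":0,"wz":0},
  {"tx":0.001,"ty":-0.002,"tz":0.058,"wx":0,"wy":0,"wz":0},
])

```text
t: 12.2
position: [0.4432, 0.0634, 0.1003]
tcp_rot: [3.141, -0.0, 0.69]
contact_force: [-10.2, -0.8, 44.9]
gripper_width: 0.0
grasp_force: 22.1
```

The 45 N reading is far above the spring's 5 N, so the button is on its stop. I'll release and lift straight up.

arm_command([
  {"tx":0,"ty":0,"tz":-0.012,"wx":0,"wy":0,"wz":0},
  {"tx":0,"ty":0,"tz":-0.03,"wx":0,"wy":0,"wz":0},
  {"tx":0,"ty":0,"tz":-0.08,"wx":0,"wy":0,"wz":0},
  {"tx":0,"ty":0,"tz":-0.16,"wx":0,"wy":0,"wz":0},
  {"tx":0,"ty":0,"tz":-0.24,"wx":0,"wy":0,"wz":0},
  {"tx":0,"ty":0,"tz":-0.32,"wx":0,"wy":0,"wz":0},
  {"tx":0,"ty":0,"tz":-0.32,"wx":0,"wy":0,"wz":0},
  {"tx":0,"ty":0,"tz":-0.32,"wx":0,"wy":0,"wz":0},
  {"tx":0,"ty":0,"tz":-0.32,"wx":0,"wy":0,"wz":0},
  {"tx":0,"ty":0,"tz":-0.32,"wx":0,"wy":0,"wz":0},
])

```text
t: 13.2
position: [0.4423, 0.0634, 0.2562]
tcp_rot: [-3.139, 0.003, 0.69]
contact_force: [0.1, -0.1, 0.7]
gripper_width: 0.0002
grasp_force: 0.0
```

Run:
```python
from h import *
s=get_state(); print(s["t"],s["position"],s["contact_force"])
W=P("wrist"); g=read_camera("side"); cv2.imwrite("pics/f.png",g)
# compare side view now vs start for untouched things (beaker, block, rack) and button region
o=cv2.imread("pics/side0.png")
for n,(x0,y0,x1,y1) in {"block":(255,220,292,265),"rack":(283,258,330,308)}.items():
    h=[cv2.cvtColor(i[y0:y1,x0:x1],cv2.COLOR_BGR2GRAY).astype(np.float32) for i in (o,g)]; print(n,cv2.phaseCorrelate(*h,cv2.createHanningWindow(h[0].shape[::-1],cv2.CV_32F)))
```

```text
13.2 [0.4423463  0.06336179 0.25622021] [ 0.13314349 -0.09269203  0.74303847]
block ((-0.10370870885885353, 0.361549281985976), 0.4518959538141886)
rack ((0.03471474361140636, 0.14232963380821317), 0.8506048947572709)
```

```bash
python3 -c "
from rig import sign_off
print(sign_off())"
```

```text
the job is handed in; nothing more can be done
None
```

The sensor head was left over the beaker, under 1 mm off along its arc and about 2.7 mm off radially, which swinging the arm cannot correct. The button was then pressed hard onto its stop (45 N at the fingertip) and released, though I didn't check by camera that it came back up. The beaker, block and rack were not touched, and the job was handed in at about 13 s.

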